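# Dispense the tall coffee pod from the pod wheel

### The job

Turn the wheel of the pod dispenser by its upright crank knob until the tall coffee pod sits over the drop flap, then swing the upright lever at the front all the way over so that the flap tips the pod into the steel tray below, and let the lever spring back. The two flat pods must stay in the wheel; do not touch any pod with the gripper, and do not push the cups and tools around on the counter.

Things in the scene. Friction and masses are not known exactly. Their poses are not given: they have to be found in the camera images.
- dispenser: Pod dispenser fixed to the counter: grey base, grey back column, dark square deck 260 x 260 mm whose top is 170 mm above the counter, open-topped wheel on it. Origin: on the counter under the wheel's axis. Its front (drop hole, lever, tray) is its -x side; z up; its y is 90 degrees counter-clockwise from x seen from above. Place and yaw differ each time, front roughly to -y of the world.
- wheel_center (a point): Point on the wheel's vertical axis, level with the top of its rim and spokes (211.5 mm above the counter). Wheel 232 mm across, 40 mm tall; hub 80 mm across, rising 12 mm above the spokes; six open pockets 70 mm wide, 60 degrees apart, centres 75 mm from the axis, wedge-shaped spokes between. It turns endlessly either way with light friction (about 0.1 N m), no detents, and stays where left.
- knob_grip (a point): Upright black crank knob that turns the wheel: a plain round post 24 mm across and 55 mm tall standing on the wheel, 80 mm from the wheel's axis; it spins freely on its own pin, so a gripper holding it need not turn as it goes round. The point is on the post's axis, 36 mm above the spokes' top and 19 mm below the post's top.
- drop_hole (a point): Where the pod should sit: middle of the drop hole in the deck, at the deck's top face, 75 mm from the wheel's axis towards the dispenser's front (-x). The hole is rectangular, 39 mm each way along dispenser x, 48 mm to -y, 44 mm to +y, closed flush by a flap. The pod drops cleanly if within 8 mm of this point along y; along x it may be 8 mm off.
- trap (a joint): Angle of the flap and its lever, one rigid part on a hinge parallel to the dispenser's x axis: 0 = flap shut and lever upright, 1.4 rad = stop, flap hanging. A weak spring (about 0.07 to 0.19 N m) shuts it when let go. The pod slides out at about 1.1 rad or more.
- lever_tip (a point): Top end of the upright lever in front of the deck: steel rod 12 mm across with a black grip 20 mm across and 24 mm tall near its top; the tip is 80 mm from the hinge axis. At rest it is upright; pushed at its side towards the dispenser's +y it swings over and down towards +y and opens the flap.
- lever_hinge (a point): Point on the hinge axis at the lever's foot, 163 mm above the counter, 158 mm in front (-x) of the wheel's axis and 49 mm to its -y side; the deck's front edge is 130 mm in front of the wheel's axis.
- tall_pod_c (a point): Centre (half-way up) of the tall pod: white drum 60 mm across, 32 mm tall, standing in one of the wheel's pockets. The pod to dispense. It has about 5 mm play in its pocket before a spoke pushes it along.
- flat_pod_a_c (a point): Centre of a flat pod: white disc 60 mm across, 14 mm tall, in another pocket. Stays in the wheel.
- flat_pod_b_c (a point): Centre of the other flat pod, the same shape, in another pocket. Stays in the wheel.
- tray_in (a point): Centre of the inner floor of the open steel catch tray, part of the dispenser, under the drop hole: 180 mm (dispenser x) by 170 mm (dispenser y) outside, walls 4 mm thick, rim 41 mm above this point.
- pitcher: Bystander, leave where it stands: steel milk pitcher, 90 mm across, 110 mm tall. Origin: centre of its underside.
- cup_b: Bystander, leave where it stands: white cup, 84 mm across, 65 mm tall. Origin: centre of its underside.
- tamper: Bystander, leave where it stands: steel hand tamper, 58 mm across, 92 mm tall. Origin: centre of its underside.
- cup_a: Bystander, leave where it stands: white cup, 84 mm across, 65 mm tall. Origin: centre of its underside.
- filter_holder: Bystander, leave where it stands: filter holder lying on the counter: steel bowl 70 mm across with a black handle, 200 mm long in all. Origin: centre of its underside (of the bowl).
- sugar_jar: Bystander, leave where it stands: glass jar, 80 mm across, 110 mm tall. Origin: centre of its underside.
- spoon: Bystander, leave where it stands: steel spoon with a wooden handle lying flat, about 200 mm long. Origin: centre of its underside (about its middle).
- tall_pod: The pod of tall_pod_c itself; origin: centre of its underside.
- flat_pod_a: The pod of flat_pod_a_c itself; origin: centre of its underside.
- flat_pod_b: The pod of flat_pod_b_c itself; origin: centre of its underside.
There are look-alikes about, which are no part of the job. Of the things shaped like the tall_pod, the white one is meant.

How it is judged:
By the outcome, as a careful person would: the job done as asked, in the order asked, and still so for the second after the job is handed in, with the robot touching nothing.
It also fails if it takes over 59 s, if anything falls off the work surface, if the arm or the gripper's body presses on something with over 40 N, if the wrist force passes 120 N, or if a joint passes its speed limit or range.

### The arm

A 6-joint arm with a two-finger parallel gripper is mounted at the origin on the work surface. World frame = base frame: x ahead of the robot, y to its left, z up, the work surface at z = 0. Lengths are in m, angles in rad, forces in N, time in s.
With the tool pointing down it reaches from about 0.425 to 0.925 m from the base axis. Payload 12.5 kg.
Tool frame: the origin (TCP) lies at the very end of the fingers, on their centre line; the grasp point (between the pads) lies 19 mm behind it (ctrl.tcp_to_grasp is the distance from the TCP to the grasp point, in m); x points along the fingers, y is the direction in which the jaws open and shut, and the axes are right-handed (so a half turn about x gives the same grasp; the last joint's range is limited). The gripper opens to 85 mm and grips with 20 to 120 N. Pads are 22 mm wide; open, the fingers measure 114 mm over their backs; the gripper's body (76 mm by 85 mm) begins 54 mm behind the grasp point. The pads swing forward as they close: fully open they stand 13 mm farther back than shut.
Start: joints at [-1.328, 0.491, 1.559, -0, 1.092, -0.106], TCP at [0.214, -0.587, 0.231] pointing down, gripper open.
Joint ranges: [-3.1, 3.1], [-0.84, 2.19], [0.05, 2.79], [-1.13, 4.28], [0.06, 2.93], [-2.69, 2.69]. Speed limits (rad/s): [2.22, 2.22, 2.79, 3.14, 3.14, 3.14].

### API

Orientations are given as [roll, pitch, yaw] about the fixed x, y, z axes, in that order (R = Rz(yaw) Ry(pitch) Rx(roll)).
In Python, from plant import get_state, cams, job, ctrl gives the robot as it stands. The module is installed in compiled form; this text tells all that it offers.
- The arm moves only by the tool jog_arm, never from a script. Its argument "steps" is a list of rows, each a list of 4 numbers: the shift along the tool's x, y, z in m, then the turn about the tool's x in rad. In form: [[dx, dy, dz, roll], ...]. A call has 1 to 12 rows; each row is the pose to reach, as a shift and turn from the pose commanded when the call began, along the tool's axes at that moment; what a row does not reach only later rows make up. A row lasts 1/10 s, in which the tool goes at most 50 mm and 8.59 degrees, less where a joint would pass 70% of its speed; a pose out of reach is approached as far as the arm can. A call with a gripper value outside its range is refused whole. "fingers" is the gripper command: -1 is shut, 1 is fully open, values between are in proportion, set as the call begins (left out, the last holds). The fingers move at their own pace and stop on an object; the grip force is fixed at half the most. Time passes only in rows, so rows that repeat a pose let the fingers close. It gives the time, the measured TCP pose, the force and the opening at its end, in the units of the state.
- get_state(): the state, without advancing time (a new reading comes with each control period).
- cams.grab_frame(name): name is "scene" or "side" or "wrist"; returns a dict with "img" (400x640x3 uint8, red, green, blue), "z_map" (400x640 float32, m along the optical axis (not along the pixel's ray), 0 where there is no reading), "vertical_fov" (degrees; the focal length in pixels is half the picture's height over the tangent of half this angle, whatever the lens; pixels are square), "cx", "cy" (the principal point, pixels), "R" (3x3) and "t" (3): a world point X has camera coordinates R X + t. Camera axes: x right, y down, z forward; pixel columns grow to the right and rows downward; lengths in m; the calibration is good to about 2 mm. A picture is of the moment at which its call begins.
- job.finish_job(): hands the job in, once; it reports no verdict.
The state is a dict: "time_s": time; "joint_pos": joint angles; "joint_velocities": joint speeds; "joint_torque": joint torques, N m; "tool_pos": TCP position; "tcp_rot": TCP orientation; "contact_force": force on the tool from outside, world axes, zero at the start; "ft_torque": the same for the moment, N m; "finger_gap": finger opening in m.
Only numpy, scipy, OpenCV 4.12 (cv2) and the standard library are available. Lean on these libraries where they do the work, as an engineer would, in place of code of your own. Each camera call takes 0.05 s, during which the arm holds its last target.

## Working session

There is one attempt and no reset: what is moved stays moved. The work goes in short steps, Python scripts to look and compute and a tool call to move; the robot and the scene stay as the last step left them, time stands still between calls to the robot, and variables do not carry over. Pictures are saved under pics/ and viewed, and the job is handed in when it is done.

Besides the shell and the picture viewer there is one more tool, called after "Call:" as a command line: name --pt "numbers of a row" for each row, then --argument value for the rest. jog_arm: Moves the arm, as the interface text tells. Its arguments: {"type":"object","properties":{"steps":{"type":"array"},"fingers":{"type":"number"}},"required":["steps"]}

```bash
mkdir -p pics
cat > h.py <<'E'
import numpy as np, cv2, pickle
from plant import get_state, cams, job, ctrl
def grab(name, tag):
    f=cams.grab_frame(name); pickle.dump(f,open(f'pics/{tag}.pkl','wb'))
    cv2.imwrite(f'pics/{tag}.png',cv2.cvtColor(f['img'],cv2.COLOR_RGB2BGR)); return f
def load(tag): return pickle.load(open(f'pics/{tag}.pkl','rb'))
def foc(f): return 200/np.tan(np.radians(f['vertical_fov'])/2)
def cloud(f):
    z=f['z_map']; h,w=z.shape; v,u=np.mgrid[:h,:w]; F=foc(f)
    P=np.stack([(u-f['cx'])/F*z,(v-f['cy'])/F*z,z],-1)
    X=(P-np.array(f['t']))@np.array(f['R']); X[z==0]=np.nan; return X
def proj(f,X):
    c=np.array(f['R'])@np.array(X)+f['t']; return c[:2]/c[2]*foc(f)+[f['cx'],f['cy']]
E
python3 - <<'E'
from h import *
s=get_state(); print(s)
for n in ['scene','side','wrist']:
    f=grab(n,n+'0'); print(n,f['vertical_fov'],f['cx'],f['cy'],-np.array(f['R']).T@f['t'])
E
```

```text
{'time_s': 0.0, 'joint_pos': array([-1.32759314e+00,  4.91556418e-01,  1.55949825e+00, -1.91522310e-05,
        1.09170641e+00, -1.05613265e-01]), 'joint_velocities': array([-7.52891830e-04,  2.66291246e-04,  1.41556717e-03,  9.78774059e-06,
       -1.56642981e-03,  7.18889546e-04]), 'joint_torque': array([-3.80143712e-03, -6.18450880e+01, -2.61592788e+01, -2.49068526e-04,
        4.06242776e-03, -1.44656093e-05]), 'tool_pos': array([ 0.21356474, -0.58711258,  0.23071289]), 'tcp_rot': array([-1.6618734 ,  1.56962778,  1.82854454]), 'contact_force': array([ 1.00464724,  0.28876023, -0.75814853]), 'ft_torque': array([ 0.00775272,  0.00697068, -0.01010308]), 'finger_gap': 0.08508655653910142}
scene 49.84742139993554 313.8289408632665 196.90722345352302 [1.21692836 0.43831866 1.16054015]
side 50.90953703145268 321.2833031905457 209.7219613029278 [ 0.13767114 -1.04374361  1.00137701]
wrist 61.441807469331785 316.4106629945026 197.7903365422998 [ 0.28284225 -0.56232607  0.37353256]
```

View pics/scene0.png

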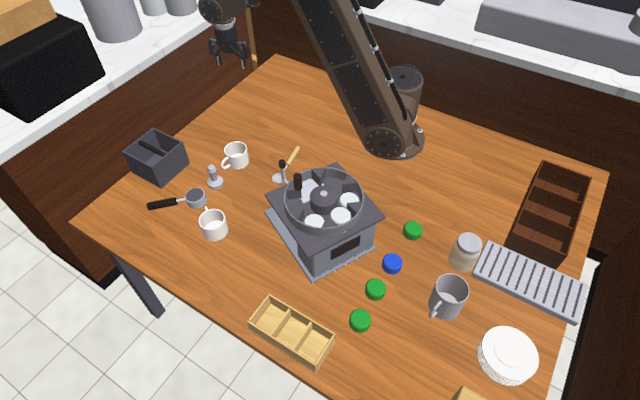

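View pics/side0.png

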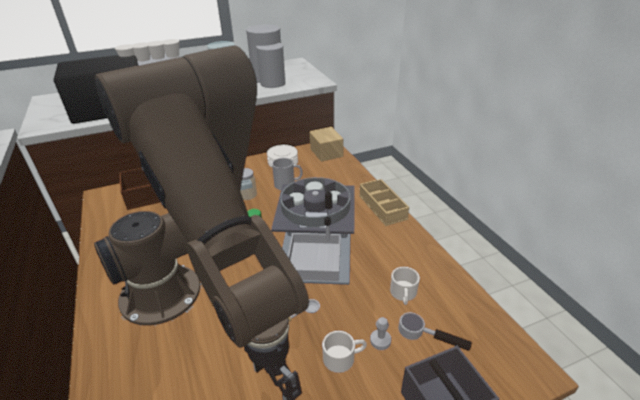

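View pics/wrist0.png

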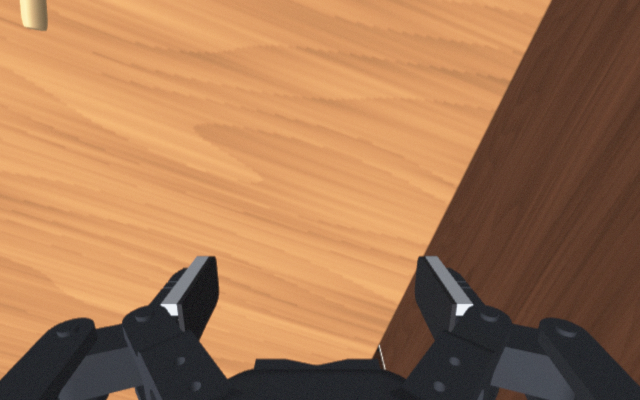

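The scene view shows the dispenser at about (325,205), with the wheel at (323,198), the knob near (298,182) and the lever near (283,168). I'll zoom in and measure.

Run:
```python
from h import *
f=load('scene0'); im=cv2.cvtColor(f['img'],cv2.COLOR_RGB2BGR)
cv2.imwrite('pics/z1.png',cv2.resize(im[140:290,250:400],None,fx=4,fy=4,interpolation=cv2.INTER_CUBIC))
g=load('side0'); im=cv2.cvtColor(g['img'],cv2.COLOR_RGB2BGR)
cv2.imwrite('pics/z2.png',cv2.resize(im[160:310,250:400],None,fx=4,fy=4,interpolation=cv2.INTER_CUBIC))
for ff,nm in((f,'scene'),(g,'side')):
    X=cloud(ff); z=X[...,2]
    ok=(X[...,0]>0.3)&(X[...,0]<1)&(abs(X[...,1])<.35)
    m=ok&(abs(z-.17)<.004)
    P=X[m][:,:2]; print(nm,len(P),P.min(0),P.max(0),np.nanmedian(X[m][:,2]))
    b=cv2.minAreaRect(P.astype(np.float32)); print(b)
    m=ok&(z>.206)&(z<.216); P=X[m][:,:2]; print('rim',len(P),P.min(0),P.max(0)); print(cv2.minEnclosingCircle(P.astype(np.float32)))
    m=ok&(z>.219)&(z<.227); P=X[m][:,:2]; print('hub',len(P),P.min(0),P.max(0),P.mean(0)); print(cv2.minEnclosingCircle(P.astype(np.float32)))
    m=ok&(z>.235)&(z<.275); P=X[m]; print('knob',len(P),P.min(0) if len(P) else'',P.max(0) if len(P) else '',np.median(P,0) )
```

```text
scene 2616 [ 0.36900511 -0.15537606] [0.71960189 0.19172192] 0.17059399116525653
((0.5398380160331726, 0.008157670497894287), (0.2873463034629822, 0.26281169056892395), 63.75413513183594)
rim 1212 [ 0.42902104 -0.14948123] [0.66330049 0.13339904]
((0.5429478883743286, -0.008147947490215302), 0.14277499914169312)
hub 150 [ 0.51776412 -0.14939046] [0.57665413 0.04931271] [0.54951833 0.00393104]
((0.5473021268844604, -0.05016195774078369), 0.10146792232990265)
knob 134 [ 0.51047338 -0.1526617   0.23512317] [ 0.57324637 -0.04782217  0.27056792] [ 0.56077121 -0.06071173  0.2486974 ]
side 1295 [ 0.37131003 -0.15408394] [0.71719939 0.19302335] 0.16920050752509608
((0.537440836429596, 0.004777103662490845), (0.2981722950935364, 0.2596423625946045), 63.71726608276367)
rim 794 [ 0.43018198 -0.14999568] [0.66079409 0.1386732 ]
((0.534005343914032, -0.0057663628831505775), 0.14556671679019928)
hub 60 [ 0.50984967 -0.15455207] [0.57268177 0.037681  ] [ 0.54293071 -0.04326221]
((0.5271697044372559, -0.058435533195734024), 0.09651146829128265)
knob 116 [ 0.51021045 -0.15463045  0.23508031] [ 0.57050142 -0.04826694  0.26779652] [ 0.55290562 -0.06767382  0.24897003]
```

```bash
sleep 1; ls pics
```

```text
scene0.pkl
scene0.png
side0.pkl
side0.png
wrist0.pkl
wrist0.png
z1.png
z2.png
```

View pics/z1.png

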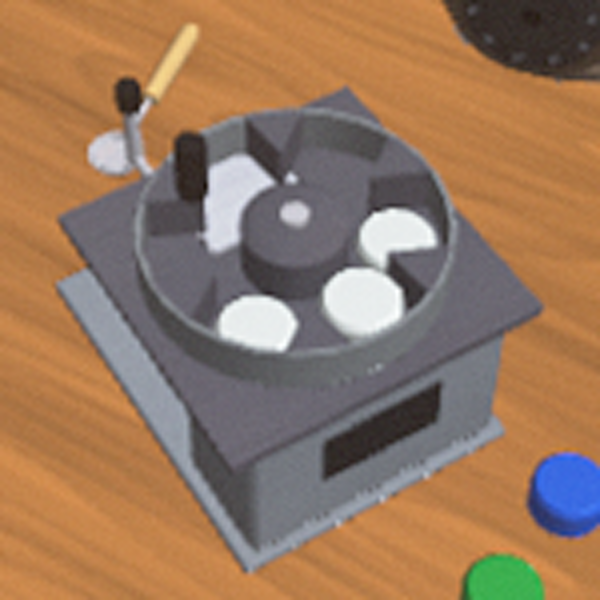

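View pics/z2.png

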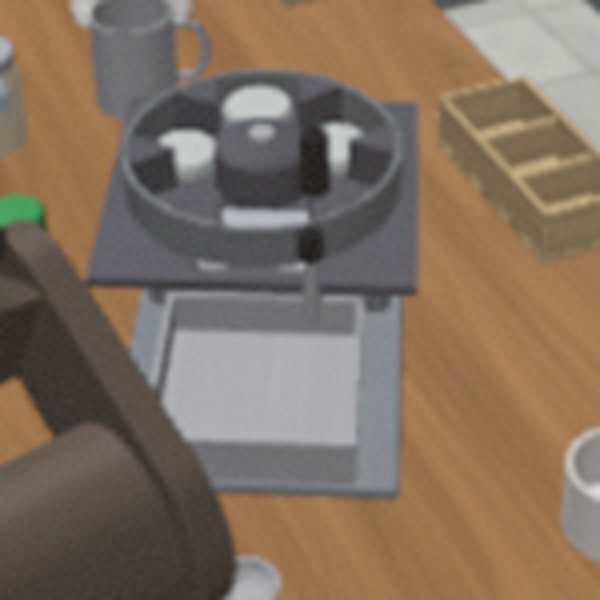

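```bash
cat > m.py <<'E'
from h import *
from scipy.optimize import least_squares
def white(f,lo,hi,ctr,R=.12):
    X=cloud(f); im=f['img'].astype(int); w=(im.min(-1)>165)
    m=w&(X[...,2]>lo)&(X[...,2]<hi)&(np.hypot(X[...,0]-ctr[0],X[...,1]-ctr[1])<R)
    return m,X
E
python3 - <<'E'
from m import *
for nm in('scene0','side0'):
    f=load(nm); X=cloud(f); z=X[...,2]
    ok=(X[...,0]>0.36)&(X[...,0]<.75)&(X[...,1]>-.145)&(X[...,1]<.2)
    # deck
    m=ok&(abs(z-.17)<.006); m=cv2.morphologyEx(m.astype(np.uint8),cv2.MORPH_OPEN,np.ones((2,2)))>0
    P=X[m][:,:2]; print(nm,cv2.minAreaRect(P.astype(np.float32)))
    # rim top: robust circle R=.114
    m=ok&(z>.208)&(z<.2145); P=X[m][:,:2]
    c0=np.array([.545,.0])
    P=P[np.hypot(*(P-c0).T)>.1]
    r=least_squares(lambda p: np.hypot(P[:,0]-p[0],P[:,1]-p[1])-p[2],[*c0,.115],loss='soft_l1',f_scale=.003); print('rim',r.x,len(P))
    m=ok&(z>.2205)&(z<.2265); P=X[m][:,:2]; P=P[np.hypot(*(P-r.x[:2]).T)<.05]; print('hub',(P.min(0)+P.max(0))/2,P.mean(0),len(P),cv2.minEnclosingCircle(P.astype(np.float32)))
    m=ok&(z>.225)&(z<.275); P=X[m]; P=P[np.hypot(*(P[:,:2]-r.x[:2]).T)>.06]; print('knob',P.min(0),P.max(0),np.median(P,0)); T=P[P[:,2]>.26]; print(len(T),T.mean(0) if len(T) else '')
    m,_=white(f,.173,.21,r.x[:2]); n,l,st,ce=cv2.connectedComponentsWithStats(m.astype(np.uint8),connectivity=4)
    for i in range(1,n):
        if st[i,4]>15:
            Q=X[l==i]; print('pod',ce[i],st[i,4],Q.mean(0),np.percentile(Q[:,2],[5,25,50,75,95]), 'circ',cv2.minEnclosingCircle(Q[:,:2].astype(np.float32)))
    print('lever')
    m=(X[...,0]>.45)&(X[...,0]<.65)&(X[...,1]>-.22)&(X[...,1]<-.135)&(z>.172)&(z<.26)
    P=X[m];
    for a in np.arange(.17,.26,.01):
        q=P[(P[:,2]>a)&(P[:,2]<a+.01)]
        if len(q): print(round(a,3),len(q),q.mean(0).round(4))
E
```

```text
scene0 ((0.4811285138130188, -0.006739705801010132), (0.3658757209777832, 0.3549586832523346), 63.86787033081055)
rim [0.54632575 0.01494074 0.11108279] 540
hub [0.54720913 0.02133202] [0.54893438 0.01985907] 64 ((0.5491305589675903, 0.02231406979262829), 0.03284813463687897)
knob [ 0.51047338 -0.14487185  0.22557406] [ 0.57324637 -0.0478097   0.27056792] [ 0.56246855 -0.05881596  0.2461761 ]
47 [ 0.56178944 -0.05900891  0.26645606]
pod [347.83908046 198.02298851] 174 [0.49648872 0.07376872 0.18497654] [0.18114147 0.18295182 0.18491517 0.18613884 0.18868421] circ ((0.5014855265617371, 0.08032695949077606), 0.033343683928251266)
pod [340.11068702 214.75954198] 262 [0.57314896 0.09205826 0.20218732] [0.19825689 0.20093503 0.20244659 0.20395702 0.20611301] circ ((0.5684482455253601, 0.09490308910608292), 0.032291144132614136)
pod [314.09793814 220.04123711] 194 [0.61657717 0.03323875 0.18504084] [0.18145694 0.18335748 0.18467302 0.18588173 0.188268  ] circ ((0.6228048205375671, 0.03824364021420479), 0.03463388606905937)
lever
0.17 19 [ 0.564  -0.1426  0.1744]
0.18 6 [ 0.523  -0.1418  0.
[... 804 characters left out ...]
48642355203629), 0.02893589250743389)
pod [334.625 194.875] 40 [0.62159427 0.03222611 0.18300326] [0.18069404 0.18182646 0.18287261 0.18389392 0.18613633] circ ((0.6197710037231445, 0.029398826882243156), 0.026210876181721687)
pod [297.05263158 196.52631579] 76 [0.50073574 0.07502578 0.18320891] [0.18004382 0.18139512 0.18315206 0.1842789  0.18568725] circ ((0.4951291084289551, 0.07266122847795486), 0.029610641300678253)
lever
0.17 13 [ 0.5355 -0.1475  0.1752]
0.18 11 [ 0.5181 -0.1472  0.1855]
0.19 10 [ 0.5167 -0.1475  0.1963]
0.2 10 [ 0.5184 -0.1474  0.2054]
0.21 6 [ 0.5169 -0.1471  0.2133]
0.22 16 [ 0.5168 -0.1504  0.2249]
0.23 19 [ 0.5153 -0.1492  0.2344]
0.24 24 [ 0.5186 -0.145   0.2419]
```

```bash
cat > d.py <<'E'
import numpy as np
from scipy.spatial.transform import Rotation as Ro
from plant import get_state
C=np.array([.546,.0155]); yaw=np.radians(63.7)
xd=np.array([np.cos(yaw),np.sin(yaw)]); yd=np.array([-xd[1],xd[0]])
def Rt(s): return Ro.from_euler('xyz',s['tcp_rot']).as_matrix()
def rel(p,s=None):
    s=s or get_state(); return Rt(s).T@(np.array(p)-s['tool_pos'])
E
python3 - <<'E'
from d import *
s=get_state(); print(Rt(s).round(4), 'drop',C-.075*xd,'hinge',C-.158*xd-.049*yd)
for k in(2,1): print('tool axis',k,np.degrees(np.arctan2(Rt(s)[1,k],Rt(s)[0,k])))
print(rel([.560,-.062,.34]))
E
```

```text
[[-2.000e-04  3.418e-01 -9.398e-01]
 [ 8.000e-04 -9.398e-01 -3.418e-01]
 [-1.000e+00 -8.000e-04 -1.000e-04]] drop [ 0.51276966 -0.05173648] hinge [ 0.51992259 -0.14785534]
tool axis 2 -160.01581286751872
tool axis 1 -70.0158091218393
[-0.10879879 -0.37528405 -0.5050632 ]
```

Call:
jog_arm --pt "-0.05 0 0 -0.12" --pt "-0.08 -0.03 -0.04 -0.25" --pt "-0.1 -0.06 -0.085 -0.38" --pt "-0.109 -0.095 -0.125 -0.5" --pt "-0.109 -0.13 -0.17 -0.63" --pt "-0.109 -0.16 -0.21 -0.763" --pt "-0.109 -0.19 -0.25 -0.763" --pt "-0.109 -0.22 -0.29 -0.763" --pt "-0.109 -0.25 -0.335 -0.763" --pt "-0.109 -0.28 -0.375 -0.763" --pt "-0.109 -0.31 -0.415 -0.763" --pt "-0.109 -0.335 -0.45 -0.763"

```text
time_s: 1.35
tool_pos: [0.5098, -0.1359, 0.3403]
tcp_rot: [1.1, 1.571, -0.93]
contact_force: [-0.2, 0.3, 1.1]
finger_gap: 0.0852
```

Run:
```python
from h import *; from d import *
f=grab('wrist','w1'); s=get_state(); print(s['time_s'],s['tool_pos'],s['joint_pos'],Rt(s).round(3)); print(rel([.560,-.062,.34]))
grab('side','side1')
```

```text
1.4 [ 0.51265508 -0.1308774   0.3401683 ] [-0.37587784  0.2546142   1.63356877  0.00226816  1.25306503  0.07931244] [[ 0.001  0.898 -0.44 ]
 [ 0.002 -0.44  -0.898]
 [-1.     0.    -0.002]]
[ 0.00035027  0.01218474 -0.08268661]
```

View pics/w1.png

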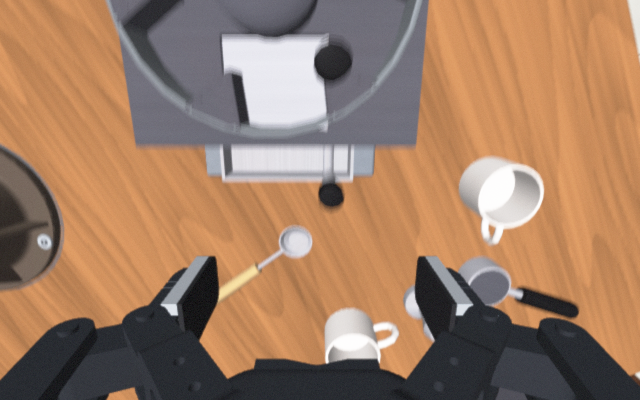

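The wrist view shows the deck's front edge level at row 145, so the yaw is right. The knob top is at (332,62) and the lever tip at (331,195). Next I'll move closer, let the arm settle and measure both.

Call:
jog_arm --pt "0 0.012 -0.04 0" --pt "0 0.012 -0.05 0" --pt "0 0.012 -0.05 0" --pt "0 0.012 -0.05 0" --pt "0 0.012 -0.05 0"

```text
time_s: 1.95
tool_pos: [0.5414, -0.0993, 0.3404]
tcp_rot: [0.065, 1.571, -1.966]
contact_force: [-1.5, -0.1, -0.5]
finger_gap: 0.0855
```

```bash
cat > w.py <<'E'
from h import *; from d import *
def tops(f,tag):
    X=cloud(f); z=X[...,2]
    for nm,lo,hi,xy,r in(('knob',.26,.272,None,.0),('lever',.236,.25,(.52,-.147),.04)):
        m=(z>lo)&(z<hi)&(X[...,0]>.4)&(X[...,0]<.7)&(X[...,1]>-.19)&(X[...,1]<.12)
        if xy: m&=np.hypot(X[...,0]-xy[0],X[...,1]-xy[1])<r
        m[250:]=False
        n,l,st,ce=cv2.connectedComponentsWithStats(m.astype(np.uint8))
        for i in range(1,n):
            if st[i,4]>40:
                Q=X[l==i]; c,R=cv2.minEnclosingCircle(Q[:,:2].astype(np.float32)); print(nm,ce[i].round(1),st[i,4],Q.mean(0).round(4),np.round(c,4),round(R,4))
E
python3 - <<'E'
from w import *
f=grab('wrist','w2'); s=get_state(); print(s['time_s'],s['tool_pos'],s['joint_velocities'].round(3)); tops(f,'w2')
X=cloud(f); z=X[...,2]
m=(abs(z-.17)<.004)&(X[...,1]<.1); m[300:]=False
e=[]
for u in range(150,420,6):
    v=np.where(m[:,u])[0]
    if len(v): e.append(X[v.max(),u,:2])
e=np.array(e); print(len(e),e[:3],e[-3:])
r=cv2.fitLine(e.astype(np.float32),cv2.DIST_HUBER,0,.001,.001).ravel(); print(r, np.degrees(np.arctan2(r[1],r[0])), 'front off',np.median((e-C)@xd))
E
```

```text
2.0 [ 0.54148727 -0.09934202  0.34044749] [ 0.001  0.001 -0.004  0.001 -0.     0.003]
knob [312.5 141.9] 1036 [ 0.5592 -0.0575  0.2662] [ 0.559  -0.0579] 0.012
lever [314.9 247. ] 95 [ 0.5224 -0.1351  0.2399] [ 0.5207 -0.1376] 0.0085
44 [[ 0.38708344 -0.04584209]
 [ 0.39301387 -0.0483733 ]
 [ 0.3981392  -0.05096074]] [[ 0.60162741 -0.15160422]
 [ 0.62402944 -0.11166457]
 [ 0.65534044 -0.04844462]]
[ 0.8959818  -0.44409075  0.503489   -0.10319097] -26.365183 front off -0.1252231562794769
```

View pics/w2.png

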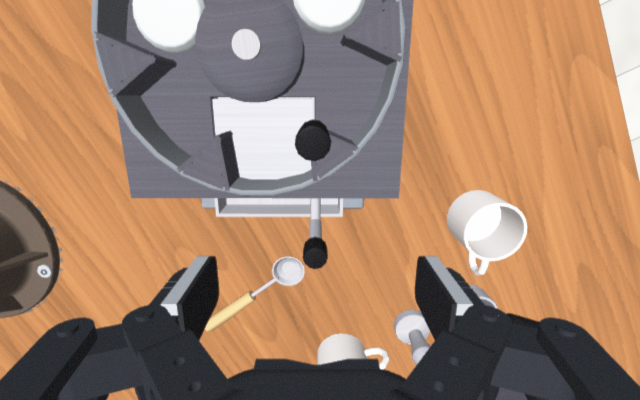

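Run:
```python
from w import *
f=load('w2'); X=cloud(f); z=X[...,2]
print('spot',X[44,246],X[60,270])
m=(z>.219)&(z<.2275); m[150:]=False
n,l,st,ce=cv2.connectedComponentsWithStats(m.astype(np.uint8))
for i in range(1,n):
    if st[i,4]>300: Q=X[l==i]; print('hub',Q.mean(0),cv2.minEnclosingCircle(Q[:,:2].astype(np.float32)))
m=(z>.2085)&(z<.215)&(np.hypot(X[...,0]-.547,X[...,1]-.018)>.1); m[230:]=False;P=X[m][:,:2]; P=P[np.hypot(*(P-[.547,.018]).T)<.13]
r=least_squares if 0 else None
from scipy.optimize import least_squares
r=least_squares(lambda p: np.hypot(P[:,0]-p[0],P[:,1]-p[1])-p[2],[.547,.018,.114],loss='soft_l1',f_scale=.001); print('rim',r.x,len(P))
K=np.array([.559,-.0579]); 
for c in ([.5475,.0195],[.548,.02],r.x[:2]): d=K-c; print(np.hypot(*d),np.degrees(np.arctan2(d[1],d[0]))%360)
print(rel([.559,-.058,.2285]))
```

```text
spot [0.54483209 0.02054694 0.22265164] [0.55475865 0.00428157 0.21860319]
hub [0.54489049 0.02043801 0.22348954] ((0.5444710850715637, 0.021157633513212204), 0.011469135992228985)
rim [0.54462913 0.01935312 0.11002308] 6107
0.07824966453602214 278.45111276083344
0.0786728034329526 278.03740748345245
0.0785784094154543 280.53789262985856
[ 0.111938   -0.00270233 -0.0448406 ]
```

Call:
jog_arm --pt "0 -0.003 -0.045 0" --pt "0.03 -0.003 -0.045 0" --pt "0.06 -0.003 -0.045 0" --pt "0.09 -0.003 -0.045 0" --pt "0.11 -0.003 -0.045 0" --pt "0.11 -0.003 -0.045 0" --pt "0.11 -0.003 -0.045 0"

```text
time_s: 2.7
tool_pos: [0.5594, -0.0573, 0.231]
tcp_rot: [1.428, 1.57, -0.603]
contact_force: [0.8, 0.5, 0.5]
finger_gap: 0.0852
```

Call:
jog_arm --pt "0 0 0 0" --pt "0 0 0 0" --pt "0 0 0 0" --pt "0 0 0 0" --pt "0 0 0 0" --pt "0 0 0 0" --pt "0 0 0 0" --pt "0 0 0 0" --fingers -1

```text
time_s: 3.5
tool_pos: [0.5595, -0.0568, 0.2309]
tcp_rot: [1.667, 1.57, -0.363]
contact_force: [-0.6, -0.4, 6.3]
finger_gap: 0.0226
```

Run:
```python
from w import *
f=grab('wrist','w3'); s=get_state(); print(s['time_s'],s['tool_pos'],s['contact_force'],s['finger_gap']); 
f=load('w3');X=cloud(f);z=X[...,2]
P=s['tool_pos'][:2]; c=np.array([.545,.0205]); d=P-c; r=np.hypot(*d); a=np.arctan2(d[1],d[0]); print(r,np.degrees(a)%360)
R=Rt(s)
for k in range(0,13):
  pts=[]
for t in np.arange(0,181,15):
    q=c+.080*np.array([np.cos(a+np.radians(t)),np.sin(a+np.radians(t))])
    print(t,(R.T@np.r_[q-P,0]).round(4))
```

```text
3.55 [ 0.559539   -0.05678434  0.23086861] [-0.18351327 -0.4081759   6.20844014] 0.02239615816781711
0.07864001707757604 280.65416445924967
0 [0.     0.0008 0.0011]
15 [ 0.      0.0157 -0.0135]
30 [ 0.      0.0263 -0.0315]
45 [ 0.      0.0319 -0.0516]
60 [ 0.      0.0321 -0.0725]
75 [ 0.      0.0269 -0.0927]
90 [ 0.      0.0167 -0.1109]
105 [ 0.      0.002  -0.1258]
120 [-0.     -0.0159 -0.1365]
135 [-0.     -0.0361 -0.1421]
150 [-1.000e-04 -5.690e-02 -1.423e-01]
165 [-1.00e-04 -7.72e-02 -1.37e-01]
180 [-1.000e-04 -9.540e-02 -1.268e-01]
```

View pics/w3.png

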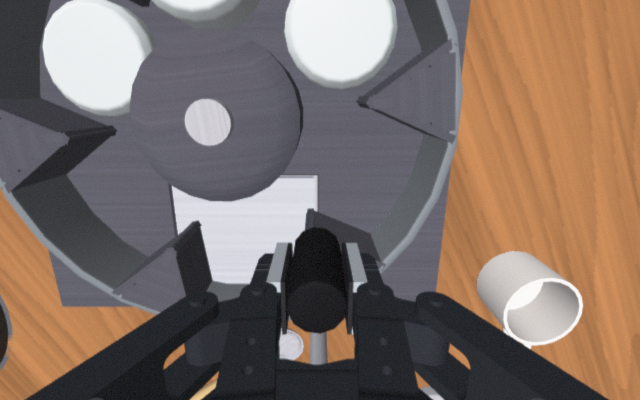

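The knob is gripped: the gap is 22 mm and it shows between the pads at (318,280). I'll turn counter-clockwise in arcs, starting with 60° and checking the force.

Call:
jog_arm --pt "0 0.005 -0.0035 0" --pt "0 0.0105 -0.008 0" --pt "0 0.0155 -0.0135 0" --pt "0 0.0195 -0.019 0" --pt "0 0.023 -0.025 0" --pt "0 0.0263 -0.0315 0" --pt "0 0.0285 -0.0378 0" --pt "0 0.0305 -0.0445 0" --pt "0 0.0319 -0.0516 0" --pt "0 0.0325 -0.0585 0" --pt "0 0.0325 -0.0655 0" --pt "0 0.0321 -0.0725 0"

```text
time_s: 4.75
tool_pos: [0.6204, -0.0059, 0.2309]
tcp_rot: [1.319, 1.57, -0.711]
contact_force: [-2.1, -1.4, 7.0]
finger_gap: 0.0223
```

Run:
```python
from w import *
s=get_state(); print(s['time_s'],s['tool_pos'],s['contact_force'],s['finger_gap'])
P=s['tool_pos'][:2]; c=np.array([.545,.0205]); d=P-c; print(np.hypot(*d),np.degrees(np.arctan2(d[1],d[0]))%360)
f=grab('wrist','w4')
P0=np.array([.559539,-.05678434]); a=np.radians(280.65); R=Rt(s)
for t in list(range(60,181,6))+[176,178]:
    q=c+.080*np.array([np.cos(a+np.radians(t)),np.sin(a+np.radians(t))])
    q0=c+.080*np.array([np.cos(a+np.radians(60)),np.sin(a+np.radians(60))])
    print(t,(R.T@np.r_[q-q0,0]).round(4)[1:])
```

```text
4.75 [ 0.62039044 -0.0058796   0.23088221] [-2.14099603 -1.38608713  7.01315581] 0.02233347851629891
0.07987241095089735 340.7147275062304
60 [0. 0.]
66 [-0.0014 -0.0082]
72 [-0.0037 -0.0163]
78 [-0.0069 -0.0241]
84 [-0.0108 -0.0315]
90 [-0.0155 -0.0384]
96 [-0.0209 -0.0448]
102 [-0.0269 -0.0507]
108 [-0.0335 -0.0558]
114 [-0.0406 -0.0603]
120 [-0.0481 -0.0639]
126 [-0.056  -0.0668]
132 [-0.0641 -0.0688]
138 [-0.0724 -0.07  ]
144 [-0.0807 -0.0703]
150 [-0.0891 -0.0697]
156 [-0.0973 -0.0683]
162 [-0.1054 -0.066 ]
168 [-0.1132 -0.0629]
174 [-0.1206 -0.0589]
180 [-0.1275 -0.0543]
176 [-0.1229 -0.0575]
178 [-0.1252 -0.0559]
```

View pics/w4.png

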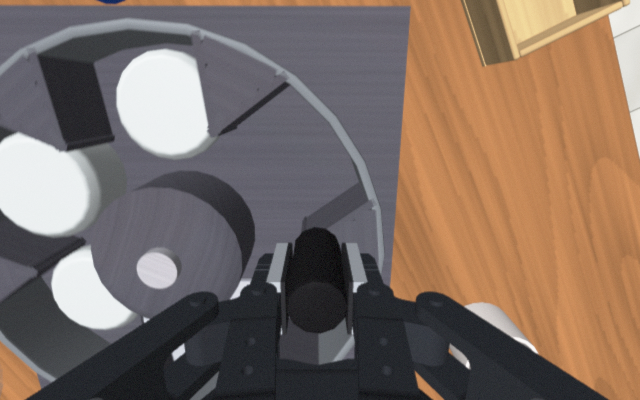

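The forces are tiny and the wheel is turning, with the pods visible at upper left. I'll continue to about 176°.

Call:
jog_arm --pt "0 -0.0014 -0.0082 0" --pt "0 -0.0037 -0.0163 0" --pt "0 -0.0069 -0.0241 0" --pt "0 -0.0108 -0.0315 0" --pt "0 -0.0155 -0.0384 0" --pt "0 -0.0209 -0.0448 0" --pt "0 -0.0269 -0.0507 0" --pt "0 -0.0335 -0.0558 0" --pt "0 -0.0406 -0.0603 0" --pt "0 -0.0481 -0.0639 0" --pt "0 -0.056 -0.0668 0" --pt "0 -0.0641 -0.0688 0"

```text
time_s: 6.0
tool_pos: [0.5941, 0.0852, 0.2309]
tcp_rot: [2.329, 1.567, 0.3]
contact_force: [6.0, 3.8, 5.8]
finger_gap: 0.0225
```

Call:
jog_arm --pt "0 -0.0083 -0.0012 0" --pt "0 -0.0166 -0.0015 0" --pt "0 -0.025 -0.0009 0" --pt "0 -0.0332 0.0005 0" --pt "0 -0.0413 0.0028 0" --pt "0 -0.0491 0.0059 0" --pt "0 -0.054 0.0084 0" --pt "0 -0.0575 0.0105 0" --pt "0 -0.0575 0.0105 0" --pt "0 -0.0575 0.0105 0"

```text
time_s: 7.0
tool_pos: [0.5367, 0.1013, 0.2309]
tcp_rot: [-2.883, 1.569, 1.37]
contact_force: [-1.3, 5.5, 8.5]
finger_gap: 0.0226
```

Run:
```python
from w import *
s=get_state(); print(s['time_s'],s['tool_pos'],s['contact_force'],s['finger_gap'])
P=s['tool_pos'][:2]; c=np.array([.545,.0205]); d=P-c; print(np.hypot(*d),np.degrees(np.arctan2(d[1],d[0]))%360)
for n in('wrist','scene','side'): 
    f=grab(n,n+'5')
f=load('side5');im=cv2.cvtColor(f['img'],cv2.COLOR_RGB2BGR)
a=cv2.resize(im[160:310,250:400],(400,400),interpolation=cv2.INTER_CUBIC)
f=load('scene5');im=cv2.cvtColor(f['img'],cv2.COLOR_RGB2BGR)
b=cv2.resize(im[140:290,250:400],(400,400),interpolation=cv2.INTER_CUBIC)
cv2.imwrite('pics/z5.png',np.hstack([a,b]))
```

```text
7.0 [0.53667304 0.10132155 0.23085199] [-1.31019503  5.46311277  8.52930626] 0.02258612144081108
0.08124938097959374 95.88236667773891
```

View pics/z5.png

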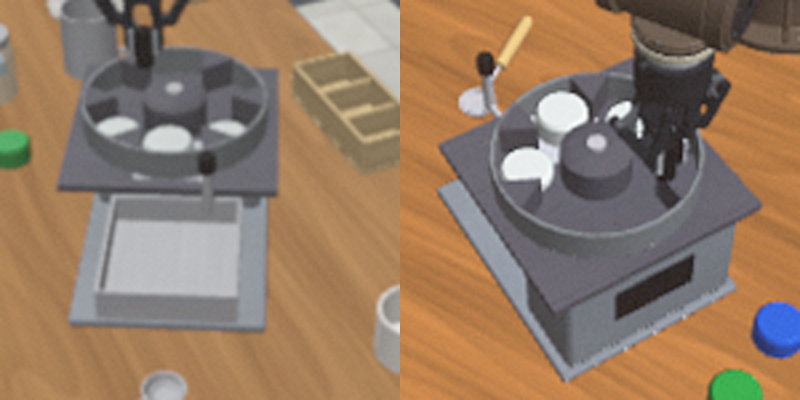

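The tall pod is now at the front, at about (167,138) in the left panel and (563,110) in the right. Next I'll measure how well it's aligned.

Run:
```python
from m import *
from d import xd,yd
c=np.array([.545,.0200])
for nm in('scene5','side5','wrist5'):
    f=load(nm)
    X=cloud(f); im=f['img'].astype(int)
    m=(im.min(-1)>165)&(X[...,2]>.19)&(X[...,2]<.21)&(np.hypot(X[...,0]-c[0],X[...,1]-c[1])<.115)
    n,l,st,ce=cv2.connectedComponentsWithStats(m.astype(np.uint8),connectivity=4)
    for i in range(1,n):
        if st[i,4]>25:
            Q=X[l==i]; cc,R=cv2.minEnclosingCircle(Q[:,:2].astype(np.float32)); cm=Q.mean(0)
            d=np.array(cc)-c; e=cm[:2]-c
            q=(Q[:,:2]-c); a=q@xd; b=q@yd
            print(nm,ce[i].round(),st[i,4],cm.round(4),'R',round(R,4),'enc disp',(d@xd).round(4),(d@yd).round(4),'mean',(e@xd).round(4),(e@yd).round(4),'ext x',np.percentile(a,[1,99]).round(4),'y',np.percentile(b,[1,99]).round(4))
```

```text
scene5 [310. 181.] 219 [ 0.5124 -0.0469  0.202 ] R 0.0311 enc disp -0.0733 0.0006 mean -0.0744 -0.0004 ext x [-0.1009 -0.051 ] y [-0.0256  0.026 ]
side5 [312. 212.] 129 [ 0.5084 -0.0487  0.2011] R 0.0327 enc disp -0.0831 0.0037 mean -0.0778 0.0024 ext x [-0.1103 -0.0526] y [-0.0222  0.0284]
```

View pics/wrist5.png

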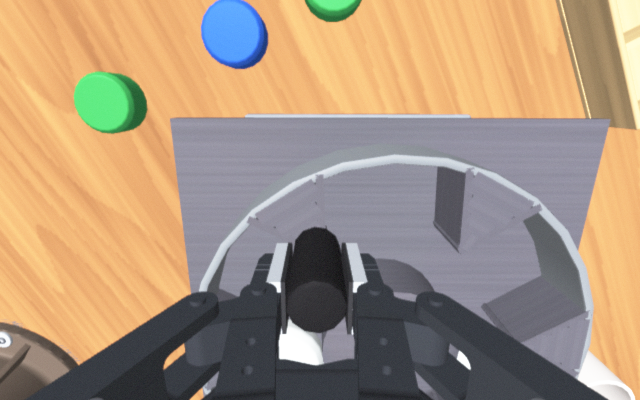

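The tall pod is within about 3 mm of the drop hole along y. I'll release the knob and raise the arm.

Call:
jog_arm --pt "0 0 0 0" --pt "0 0 0 0" --pt "0 0 0 0" --pt "0 0 0 0" --pt "0 0 0 0" --pt "0 0 0 0" --pt "-0.03 0 0 0" --pt "-0.07 0 0 0" --pt "-0.11 0 0 0" --pt "-0.11 0 0 0" --fingers 1

```text
time_s: 8.15
tool_pos: [0.5383, 0.1003, 0.3453]
tcp_rot: [2.08, 1.562, 0.05]
contact_force: [0.3, 0.6, -0.1]
finger_gap: 0.0856
```

Run:
```python
from w import *
s=get_state(); print(s['time_s'],s['tool_pos'],s['finger_gap'],Rt(s).round(3))
print(rel([.541,-.100,.34]))
```

```text
8.15 [0.53827208 0.10032846 0.34530688] 0.0856094258016859 [[ 0.008  0.896 -0.443]
 [ 0.    -0.443 -0.897]
 [-1.     0.007 -0.004]]
[0.0052455  0.09115876 0.17840869]
```

Call:
jog_arm --pt "0 0.02 0.04 0" --pt "0 0.04 0.08 0" --pt "0 0.06 0.12 0" --pt "0 0.08 0.16 0" --pt "0 0.085 0.17 0" --pt "0 0.085 0.17 0" --pt "0 0.085 0.17 0" --fingers -1

```text
time_s: 8.85
tool_pos: [0.5378, -0.0891, 0.34]
tcp_rot: [-1.823, 1.57, 2.43]
contact_force: [-0.9, 0.7, -0.6]
finger_gap: -0.0
```

Run:
```python
from w import *
s=get_state(); print(s['time_s'],s['tool_pos'],s['finger_gap'])
f=grab('wrist','w6'); X=cloud(f); z=X[...,2]
c=np.array([.545,.02])
m=(z>.225)&(z<.25)&(np.hypot(X[...,0]-.519,X[...,1]+.143)<.03); 
Q=X[m]; print('lever',len(Q),[((q[:2]-c)@xd).round(4) for q in [Q.mean(0)]],((Q.mean(0)[:2]-c)@yd).round(4),Q.mean(0), 'yd ext',np.percentile((Q[:,:2]-c)@yd,[1,99]),'xd',np.percentile((Q[:,:2]-c)@xd,[1,99]),Q[:,2].max())
h=np.r_[c-.158*xd-.049*yd,.163]; print(h)
for th,rho in((0,.05),(80,.05)):
    pass
m=(f['img'].astype(int).min(-1)>165)&(z>.192)&(z<.21)&(np.hypot(X[...,0]-c[0],X[...,1]-c[1])<.115)
n,l,st,ce=cv2.connectedComponentsWithStats(m.astype(np.uint8))
for i in range(1,n):
  if st[i,4]>100:
    Q=X[l==i]; cc,R=cv2.minEnclosingCircle(Q[:,:2].astype(np.float32)); d=np.array(cc)-c; print('pod',ce[i],R,d@xd,d@yd)
hh=c-.161*xd-.049*yd
print('pre (yd -0.040)',rel([*(hh-.040*yd),.34]),rel([*(hh-.040*yd),.213]))
```

```text
8.85 [ 0.53775947 -0.08913003  0.33996061] -2.5766620523402534e-06
lever 3 [np.float64(-0.1512)] -0.0559 [ 0.52809338 -0.14035655  0.22769978] yd ext [-0.05641247 -0.05558821] xd [-0.15133974 -0.15116055] 0.22833667197620489
[ 0.51892259 -0.14335534  0.163     ]
pod [264.02241135 154.02978723] 0.02947704680263996 -0.0758324648054486 0.0026627364658913942
pre (yd -0.040) [6.66812125e-05 4.72024762e-02 6.03738242e-02] [0.12706667 0.04724863 0.06038917]
```

View pics/w6.png

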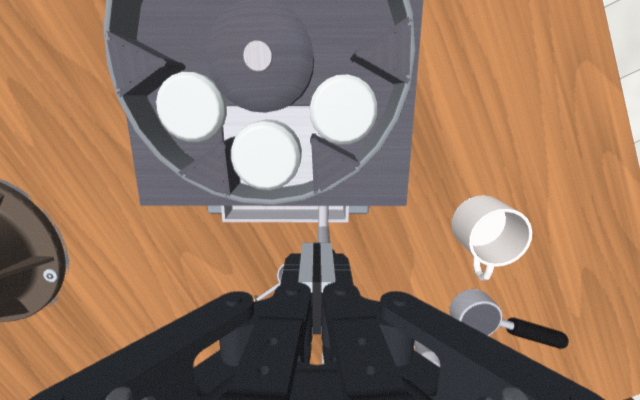

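The pod is at y +2.7 mm and x −0.8 mm from the drop point, between its spokes near (265,155). That's well within tolerance. Now I'll move down beside the lever.

Call:
jog_arm --pt "0 0.03 0.035 0" --pt "0 0.047 0.06 0" --pt "0.03 0.047 0.06 0" --pt "0.07 0.047 0.06 0" --pt "0.11 0.047 0.06 0" --pt "0.127 0.047 0.06 0" --pt "0.127 0.047 0.06 0" --pt "0.127 0.047 0.06 0"

```text
time_s: 9.7
tool_pos: [0.554, -0.1635, 0.214]
tcp_rot: [1.655, 1.57, -0.373]
contact_force: [-0.5, -0.0, 0.5]
finger_gap: 0.0002
```

Run:
```python
from w import *
s=get_state(); print(s['time_s'],s['tool_pos'],s['contact_force'],Rt(s).round(3))
c=np.array([.545,.02]); h=c-.158*xd-.049*yd; d=s['tool_pos'][:2]-h; print('rel hinge xd,yd',d@xd,d@yd, s['tool_pos'][2]-.163)
for th in range(0,85,8):
    t=np.radians(th); y=.05*np.sin(t)-.006*np.cos(t)-.0145; z=.05*np.cos(t)+.006*np.sin(t)
    print(th,'dx',round(s['tool_pos'][2]-.163-z,4),'dy',round(d@yd-y,4))
a=grab('side','side7');grab('wrist','w7'); b=grab('scene','scene7')
im=lambda f:cv2.cvtColor(f['img'],cv2.COLOR_RGB2BGR)
cv2.imwrite('pics/z7.png',np.hstack([cv2.resize(im(a)[160:310,250:400],(400,400)),cv2.resize(im(b)[120:270,240:390],(400,400))]))
```

```text
9.7 [ 0.55401732 -0.16352656  0.21402434] [-0.53402572 -0.03692479  0.45567312] [[ 0.001  0.897 -0.442]
 [-0.    -0.442 -0.897]
 [-1.     0.001 -0.   ]]
rel hinge xd,yd -0.002533755394072202 -0.04039923301825787 0.05102434153542404
0 dx 0.001 dy -0.0199
8 dx 0.0007 dy -0.0269
16 dx 0.0013 dy -0.0339
24 dx 0.0029 dy -0.0408
32 dx 0.0054 dy -0.0473
40 dx 0.0089 dy -0.0534
48 dx 0.0131 dy -0.059
56 dx 0.0181 dy -0.064
64 dx 0.0237 dy -0.0682
72 dx 0.0299 dy -0.0716
80 dx 0.0364 dy -0.0741
```

View pics/z7.png

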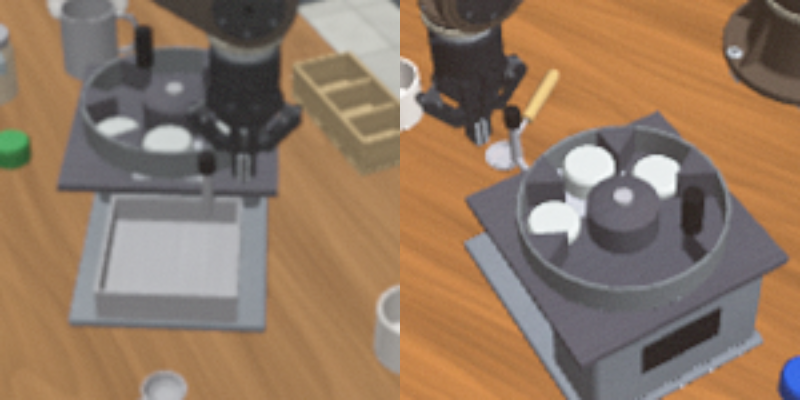

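View pics/w7.png

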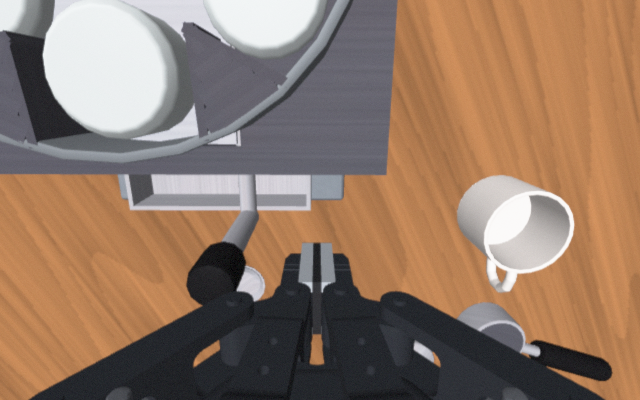

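The fingers are beside the lever at the same height: the lever runs (250,215)→(215,272) and the fingertip is at (316,250). I'll push along the arc now.

Call:
jog_arm --pt "0.001 -0.01 0 0" --pt "0.001 -0.02 0 0" --pt "0.001 -0.027 0 0" --pt "0.0013 -0.034 0 0" --pt "0.003 -0.041 0 0" --pt "0.0055 -0.047 0 0" --pt "0.009 -0.0535 0 0" --pt "0.013 -0.059 0 0"

```text
time_s: 10.65
tool_pos: [0.5001, -0.1381, 0.2]
tcp_rot: [0.957, 1.571, -1.073]
contact_force: [-0.1, -0.0, 2.5]
finger_gap: 0.0002
```

Run:
```python
from w import *
s=get_state(); print(s['time_s'],s['tool_pos'],s['contact_force'])
a=grab('side','side8');b=grab('scene','scene8')
im=lambda f:cv2.cvtColor(f['img'],cv2.COLOR_RGB2BGR)
cv2.imwrite('pics/z8.png',np.hstack([cv2.resize(im(a)[160:310,250:400],(400,400)),cv2.resize(im(b)[120:270,240:390],(400,400))]))
```

```text
10.65 [ 0.50009262 -0.13810788  0.2000087 ] [-1.14081902e-01 -6.79785424e-04  2.46727963e+00]
```

View pics/z8.png

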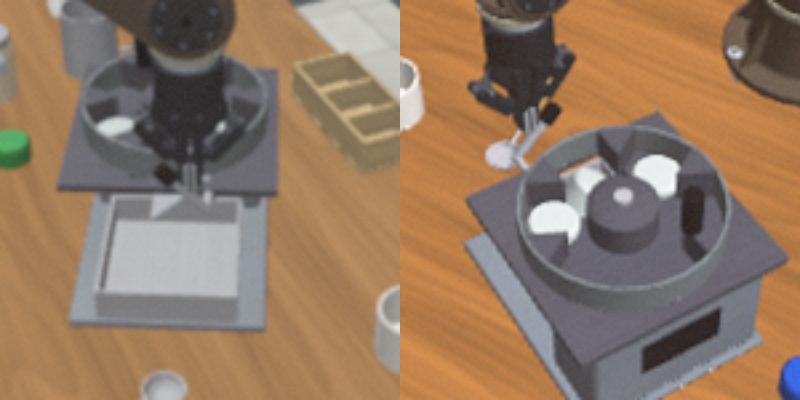

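The lever is over by about 50° and the flap is opening, with only 2.5 N on the tool. I'll go on to the stop and hold there.

Call:
jog_arm --pt "0.005 -0.005 0 0" --pt "0.0107 -0.0092 0 0" --pt "0.017 -0.0126 0 0" --pt "0.0235 -0.015 0 0" --pt "0.0245 -0.0155 0 0" --pt "0.0245 -0.0155 0 0" --pt "0.0245 -0.0155 0 0"

```text
time_s: 11.45
tool_pos: [0.4864, -0.1313, 0.1755]
tcp_rot: [-1.469, 1.57, 2.785]
contact_force: [-1.4, 0.6, 5.0]
finger_gap: -0.0002
```

Run:
```python
from w import *
s=get_state(); print(s['time_s'],s['tool_pos'],s['contact_force'])
a=grab('side','side9');b=grab('scene','scene9')
im=lambda f:cv2.cvtColor(f['img'],cv2.COLOR_RGB2BGR)
cv2.imwrite('pics/z9.png',np.hstack([cv2.resize(im(a)[160:310,250:400],(400,400)),cv2.resize(im(b)[120:270,240:390],(400,400))]))
```

```text
11.45 [ 0.48638978 -0.13130804  0.17548819] [-1.40652165  0.57399774  5.00801145]
```

View pics/z9.png

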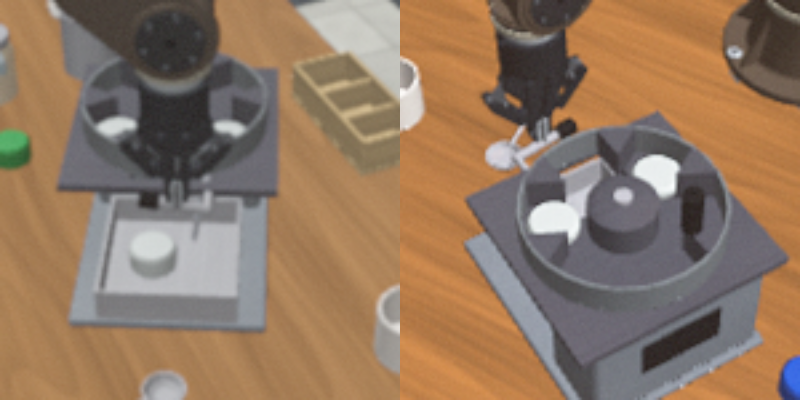

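The tall pod is in the tray at (152,253) in the left panel. The force of 5 N is only the spring, so I'll press down a touch more to be sure the lever has reached its stop.

Call:
jog_arm --pt "0.001 0 0 0" --pt "0.002 0 0 0" --pt "0.002 0 0 0"

```text
time_s: 11.85
tool_pos: [0.4864, -0.1313, 0.1745]
tcp_rot: [-0.095, 1.571, -2.124]
contact_force: [-5.4, 1.4, 17.4]
finger_gap: 0.0001
```

The force rose to 17 N, so the lever is at its stop. I'll retreat along the arc to let the lever return, then move clear.

Call:
jog_arm --pt "-0.001 0.001 0 0" --pt "-0.0057 0.0033 0 0" --pt "-0.0119 0.0067 0 0" --pt "-0.0175 0.011 0 0" --pt "-0.0225 0.016 0 0" --pt "-0.0267 0.0216 0 0" --pt "-0.03 0.0277 0 0" --pt "-0.0327 0.0342 0 0" --pt "-0.0343 0.041 0 0" --pt "-0.035 0.048 0 0" --pt "-0.035 0.055 0 0" --pt "-0.035 0.065 0 0"

```text
time_s: 13.05
tool_pos: [0.5452, -0.1604, 0.2087]
tcp_rot: [-1.442, 1.57, 2.812]
contact_force: [0.4, 0.3, -0.1]
finger_gap: -0.0002
```

Call:
jog_arm --pt "0 0.015 0 0" --pt "-0.02 0.02 0.01 0" --pt "-0.06 0.02 0.02 0" --pt "-0.1 0.02 0.03 0" --pt "-0.13 0.03 0.05 0" --pt "-0.13 0.05 0.09 0" --pt "-0.13 0.07 0.13 0" --pt "-0.13 0.07 0.13 0" --pt "-0.13 0.07 0.13 0" --pt "-0.13 0.07 0.13 0"

```text
time_s: 14.05
tool_pos: [0.5502, -0.3072, 0.3386]
tcp_rot: [-1.95, 1.57, 2.303]
contact_force: [0.2, -0.1, 0.8]
finger_gap: -0.0001
```

Run:
```python
from w import *
s=get_state(); print(s['time_s'],s['tool_pos'],s['contact_force'])
a=grab('side','side10');b=grab('scene','scene10')
im=lambda f:cv2.cvtColor(f['img'],cv2.COLOR_RGB2BGR)
cv2.imwrite('pics/z10.png',np.hstack([cv2.resize(im(a)[160:310,250:400],(400,400)),cv2.resize(im(b)[120:270,240:390],(400,400))]))
for nm,A in(('side',a),('scene',b)):
    o=load(nm+'0'); d=cv2.absdiff(A['img'],o['img']).max(-1); d=(d>60).astype(np.uint8)
    n,l,st,ce=cv2.connectedComponentsWithStats(d); print(nm,[(ce[i].round().tolist(),int(st[i,4])) for i in range(1,n) if st[i,4]>25])
    X=cloud(A); m=(A['img'].astype(int).min(-1)>165)&(X[...,2]>.02)&(X[...,2]<.08)&(np.hypot(X[...,0]-.5,X[...,1]+.12)<.13); m&=X[...,2]<.06; print(nm,'pod?',X[m].mean(0) if m.any() else None,m.sum())
```

```text
14.05 [ 0.55019629 -0.3071533   0.33863837] [ 0.15144255 -0.13684591  0.76330526]
side [([201.0, 35.0], 2303), ([144.0, 66.0], 29), ([284.0, 89.0], 983), ([157.0, 94.0], 69), ([357.0, 124.0], 3360), ([141.0, 116.0], 836), ([245.0, 274.0], 13314), ([368.0, 185.0], 1418), ([303.0, 176.0], 63), ([313.0, 185.0], 107), ([335.0, 195.0], 52), ([297.0, 197.0], 89), ([332.0, 204.0], 97), ([293.0, 207.0], 72), ([102.0, 246.0], 231), ([103.0, 272.0], 67), ([121.0, 284.0], 48), ([134.0, 284.0], 52)]
side pod? [ 0.48145656 -0.07720189  0.04853114] 242
scene [([200.0, 18.0], 678), ([392.0, 15.0], 2111), ([354.0, 24.0], 42), ([229.0, 24.0], 43), ([218.0, 32.0], 26), ([373.0, 48.0], 53), ([215.0, 74.0], 135), ([356.0, 101.0], 1585), ([389.0, 81.0], 44), ([416.0, 87.0], 42), ([226.0, 105.0], 652), ([412.0, 101.0], 31), ([434.0, 130.0], 1491), ([366.0, 138.0], 32), ([375.0, 148.0], 40), ([387.0, 153.0], 37), ([297.0, 180.0], 108), ([316.0, 181.0], 29), ([342.0, 201.0], 676), ([297.0, 202.0], 194), ([314.0, 220.0], 210)]
scene pod? None 0
```

View pics/z10.png

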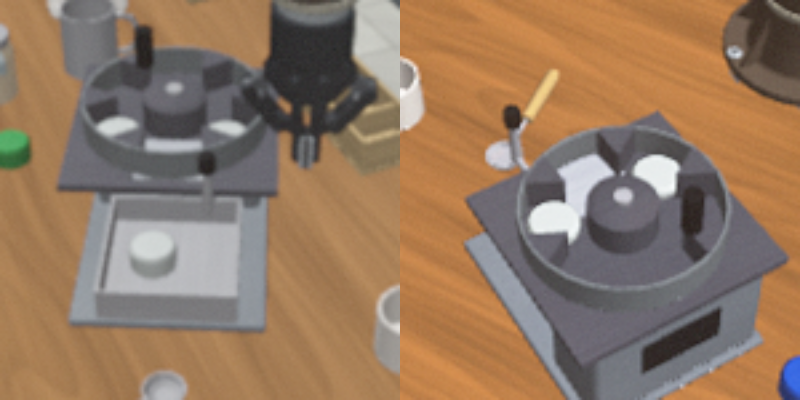

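View pics/scene10.png

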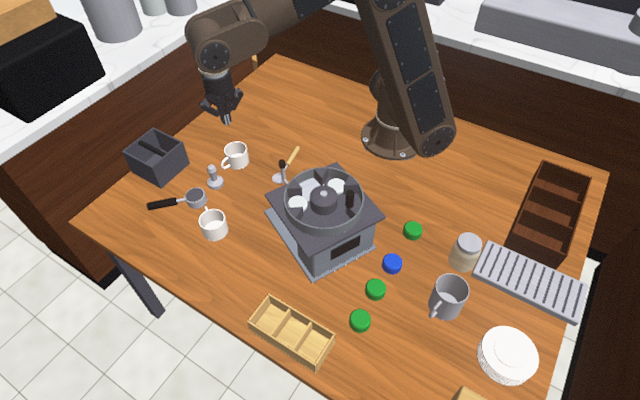

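The tall pod lies in the tray and both flat pods are still in the wheel. The flap is shut, the lever is upright at (205,165) in the left panel of the zoom, and the bystanders are where they were. I'm handing the job in.

```bash
python3 -c "
from plant import job; print(job.finish_job())"
```

```text
the job is handed in; nothing more can be done
None
```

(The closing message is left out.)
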